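# Index the rotary marking stage and clamp its stop

## Task

Set up the rotary marking stage for scribing: turn its disc by a peg or the rim until the pointed tab on the disc points straight at the steel pointer of the sliding stop, tip facing tip, and flip the stop's black cam lever from upright all the way down to clamp the stop on its rail. Do not shift the stop along its rail, do not disturb the other things on the bench, and leave the disc at rest.

Things in the scene. Friction and masses are not known exactly. Their poses are not given: they have to be found in the camera images.
- stage: fixed base of the rotary stage: grey round foot 136 mm across and 22 mm high with a straight aluminium rail (30 mm wide, 20 mm high) running out along its +x axis to 212 mm from the centre. Origin: on the bench under the disc's axis; z up. The base stands at a different place and yaw each time.
- disc: aluminium disc 180 mm across, 14 mm thick, top 38 mm above the bench, turning without end stops about the vertical axis through the stage's origin (0.035 N m friction, no spring: stays where left, hardly coasts). Origin: centre of its underside; its +x axis runs along the pointed tab. Low hub in the middle, radius 28 mm, up to 53 mm above the bench. Indexed when its +x points along the stage's +x.
- tab_tip (a point): sharp outer end of the flat pointed dark steel tab, 24 mm wide and 8 mm thick, lying radially on the disc and standing 18 mm beyond its rim (the only part that does): tip 108 mm from the axis, 42 mm above the bench.
- tab_peg (a point): top of the peg on the tab. Four such upright round steel pegs, 12 mm thick, stand on the disc 70 mm from its axis, at its +x (this one), +y, -x and -y, reaching 70 mm above the bench (32 mm above the disc, 24 mm above the tab).
- pointer_tip (a point): sharp tip of the stop's steel pointer, facing the disc's axis, on the stage's x axis, 112 to 127 mm from the disc's axis, 42 mm above the bench. The stop is a dark steel block 40 mm along the rail, 50 mm across, 46 mm high, its centre 33 mm farther out than this tip; it slides along the rail if pushed with over 10 N. The disc never touches it.
- lever_pivot (a point): pivot of the cam lever, between two cheeks (reaching 62 mm above the bench) on the centre of the stop, 57 mm above the bench. The pivot axis runs along the rail (stage x).
- lever_tip (a point): free end of the black cam lever, 67 mm from the pivot; the lever is a bar 14 mm wide (along the rail) and 9 mm thick with a rounded 18 mm end.
- cam_lever (a joint): angle of the cam lever: 0 upright (open), growing as its tip swings over to the stage's -y side, 1.45 rad = end stop, lying nearly flat across the rail (clamped). About 0.06 N m of friction, stays where left. Push it over from its stage +y side; a finger pressing straight down on it while it still stands steeper than about 45 degrees can jam by friction.
- paint_jar: bystander: jar with white lid, 52 mm across, 65 mm high; origin at the centre of its underside
- box: bystander: small cardboard box 70 x 50 x 45 mm; origin at the centre of its underside
- screwdriver: bystander: screwdriver 160 mm long lying on the bench
- water_cup: bystander: white cup 68 mm across, 75 mm high; origin at the centre of its underside

How it is judged:
At the end, for the whole second after the job is handed in: The disc is at rest with the tip of its tab within 7 mm sideways of the line from the disc's axis through the stop's pointer, on the pointer's side; the cam lever is down (over 1.25 of its 1.45 rad); the stop is within 6 mm of where it stood at the start (y of tab_tip in the frame of stage between -0.007 and 0.007 m and x of tab_tip in the frame of stage above 0.08 m and angular speed of disc below 0.05 rad/s and value of joint cam_lever above 1.25 rad and distance of pointer_tip from where it was at the start of the episode below 0.006 m); the robot touches nothing.
It fails at once if a bystander (jar, box, screwdriver or cup) is moved by more than 30 mm (distance of any of paint_jar, box, screwdriver, water_cup from where it was at the start of the episode above 0.03 m).
It also fails if it takes over 64 s, if anything falls off the work surface, if the arm or the gripper's body presses on something with over 40 N, if the wrist force passes 120 N, or if a joint passes its speed limit or range.

## Robot

A 7-joint arm with a two-finger parallel gripper is mounted at the origin on the work surface. World frame = base frame: x ahead of the robot, y to its left, z up, the work surface at z = 0. Lengths are in m, angles in rad, forces in N, time in s.
With the tool pointing down it reaches from about 0.425 to 0.95 m from the base axis. Payload 16.7 kg.
Tool frame: the origin (TCP) lies at the very end of the fingers, on their centre line; the grasp point (between the pads) lies 19 mm behind it; z points along the fingers, y is the line along which they close (so a half turn about z gives the same grasp; the last joint's range is limited). The gripper opens to 94 mm and grips with 3 to 60 N. Pads are 16 mm wide; open, the fingers measure 119 mm over their backs; the gripper's body (75 mm by 177 mm) begins 78 mm behind the grasp point.
Start: joints at [1.19, 0.426, 0.074, 1.606, -0.034, 1.111, -0.067], TCP at [0.155, -0.657, 0.205] pointing down, gripper open.
Joint ranges: [-2.85, 2.85], [-0.5, 2.14], [-1.23, 1.37], [0.21, 2.46], [-1.02, 4.16], [0.16, 2.05], [-2.73, 2.73]. Speed limits (rad/s): [1.89, 1.89, 2.39, 2.39, 3.01, 3.01, 3.01].

## Interface

Orientations are given as a rotation vector (axis times angle).
In Python, from plant import r gives the robot as it stands.
- The arm moves only by the tool play_rows, never from a script. Its argument "moves" is a list of rows, each a list of 4 numbers: the shift along the tool's x, y, z in cm, then the turn about the tool's z in rad. In form: [[tx, ty, tz, roll], ...]. A call has exactly 10 rows; each row shifts and turns the commanded pose from where the row before left it, along the tool's axes as they then stand; what a row does not reach is not made up. A row lasts 1/10 s, in which the tool goes at most 50 mm and 8.59 degrees, less where a joint would pass 70% of its speed; a pose out of reach is approached as far as the arm can. A call with a gripper value outside its range is refused whole. "claw" is the opening, from 0 (shut) to 1 (fully open), set as the call begins (left out, the last holds). The fingers move at their own pace and stop on an object; "newtons" is the grip in N (left out, the last holds). Time passes only in rows, so rows that do not move let the fingers close, or fill a call up. It gives the time, the measured TCP pose, the force, the opening and the grip force at its end, in the units of the state.
- r.observe(): the state, without advancing time (a new reading comes with each control period).
- r.get_image(name): name is "side" or "top"; returns a dict with "frame" (384x512x3 uint8, red, green, blue), "range_z" (384x512 float32, m along the optical axis (not along the pixel's ray), 0 where there is no reading), "mtx" (3x3 intrinsics, pixels), "k1" (the pictures are not rectified: a ray, as slopes to the right and down, at radius r is drawn at 1 + k1 r^2 times it, then the intrinsics apply), "extrinsics" (4x4, takes a point from camera to world coordinates). Camera axes: x right, y up, looking along -z (the intrinsics and any distortion apply to the point x, -y, -z); pixel columns grow to the right and rows downward; lengths in m; the calibration is good to about 2 mm. A picture is of the moment at which its call begins.
- r.finish_job(): hands the job in; it is judged then, once.
The state is a dict: "time": time; "joint_pos": joint angles; "joint_velocities": joint speeds; "tau": joint torques, N m; "tcp_pos": TCP position; "tool_rot": TCP orientation; "contact_force": force on the tool from outside, world axes, zero at the start; "torque": the same for the moment, N m; "finger_gap": finger opening in m; "grasp_force": force on a finger pad.
Only numpy, scipy, OpenCV 4.12 (cv2) and the standard library are available. Lean on these libraries where they do the work, as an engineer would, in place of code of your own. Each camera call takes 0.05 s, during which the arm holds its last target. There are 200 camera calls.

## Working session

There is one attempt and no reset: what is moved stays moved. The work goes in short steps, Python scripts to look and compute and a tool call to move; the robot and the scene stay as the last step left them, time stands still between calls to the robot, and variables do not carry over. Pictures are saved under pics/ and viewed, at most 10 in all, crops included, and the job is handed in when it is done.

Besides the shell and the picture viewer there is one more tool, called after "Request:" as a command line: name --pt "numbers of a row" for each row, then --argument value for the rest. play_rows: Moves the arm, as the interface text tells. Its arguments: {"type":"object","properties":{"moves":{"type":"array","items":{"type":"array","items":{"type":"number"}}},"claw":{"type":"number"},"newtons":{"type":"number"}},"required":["moves"]}

```bash
mkdir -p pics; cat > h.py <<'E'
from plant import r
import numpy as np, cv2
def pts(im):
    z=im["range_z"]; K=im["mtx"]; T=im["extrinsics"]
    h,w=z.shape; u,v=np.meshgrid(np.arange(w),np.arange(h))
    x=(u-K[0,2])/K[0,0]; y=(v-K[1,2])/K[1,1]
    a,b=x.copy(),y.copy()
    for _ in range(8):
        s=1+im["k1"]*(a*a+b*b); a=x/s; b=y/s
    P=np.stack([a*z,-b*z,-z,np.ones_like(z)],-1)@T.T
    return P[...,:3], (a,b)
def ray(im,u,v,h):
    _,(a,b)=pts(im); u=int(round(u));v=int(round(v))
    T=im["extrinsics"]; d=T[:3,:3]@np.array([a[v,u],-b[v,u],-1]); o=T[:3,3]
    return o+d*(h-o[2])/d[2]
E
python3 - <<'E'
from h import *
for n in("side","top"):
    im=r.get_image(n); np.save(n+".npy",im,allow_pickle=True)
    cv2.imwrite(f"pics/{n}0.png",cv2.cvtColor(im["frame"],cv2.COLOR_RGB2BGR))
    print(n,im["mtx"].round(1).tolist(),im["k1"],im["extrinsics"].round(3).tolist())
print(r.observe())
E
```

```text
side [[363.1, 0.0, 256.4], [0.0, 363.1, 192.9], [0.0, 0.0, 1.0]] 0.012151728615850382 [[-0.764, 0.488, -0.423, 0.052], [-0.645, -0.563, 0.517, 0.583], [0.014, 0.668, 0.744, 0.928], [0.0, 0.0, 0.0, 1.0]]
top [[493.8, 0.0, 255.0], [0.0, 493.8, 195.1], [0.0, 0.0, 1.0]] -0.16584528653177036 [[0.012, 0.989, -0.146, 0.284], [-1.0, 0.012, 0.004, 0.012], [0.006, 0.146, 0.989, 1.716], [0.0, 0.0, 0.0, 1.0]]
{'time': 0.1, 'joint_pos': array([ 1.18950509,  0.4266364 ,  0.07389889,  1.60652319, -0.03412147,
        1.11082168, -0.06710204]), 'joint_velocities': array([ 1.05556870e-04, -7.66661022e-04,  8.96320071e-06, -1.95812603e-03,
        3.27027842e-04,  5.95470819e-04,  9.74572811e-04]), 'tau': array([ 6.99575772e-03, -9.37467742e+01,  3.67589951e+00, -4.55045521e+01,
       -4.86279465e-02,  1.68600987e-02,  6.03868375e-05]), 'tcp_pos': array([ 0.15492353, -0.65657823,  0.20487782]), 'tool_rot': array([-3.11943138e+00, -3.63022422e-01,  3.22792596e-04]), 'contact_force': array([ 0.03726383, -0.02699938, -0.01154696]), 'torque': array([-0.02292431, -0.00780049,  0.08017224]), 'grasp_force': 0.0, 'finger_gap': 0.09401559032594987}
```

View pics/top0.png

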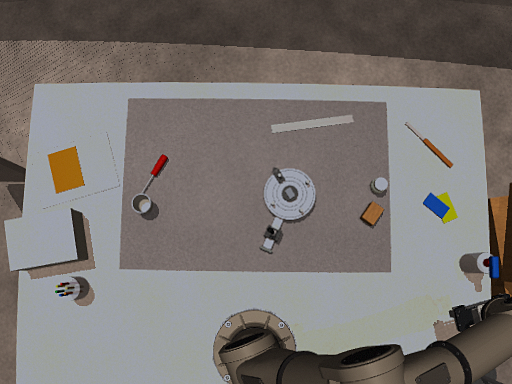

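View pics/side0.png

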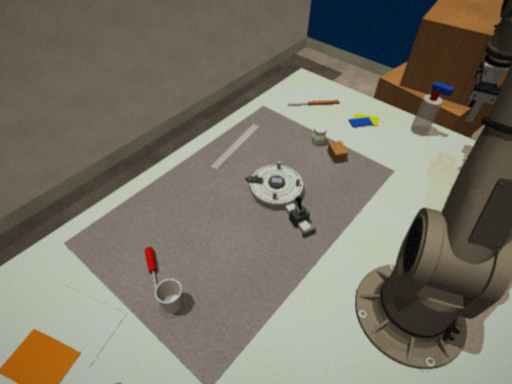

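The top view shows the disc at about (290,194), its tab tip at about (276,170), the stop at about (271,232) and the rail end at about (266,250). The jar (380,186) and box (372,213) lie to the right. Next I measure these.

```bash
python3 - <<'E'
from h import *
im=np.load("top.npy",allow_pickle=True).item(); P,_=pts(im)
f=im["frame"][150:270,240:400]
cv2.imwrite("pics/crop.png",cv2.cvtColor(cv2.resize(f,None,fx=5,fy=5,interpolation=cv2.INTER_CUBIC),cv2.COLOR_RGB2BGR))
# disc: light pixels at disc height
z=P[...,2]; hsv=cv2.cvtColor(im["frame"],cv2.COLOR_RGB2HSV)
roi=np.zeros(z.shape,bool); roi[150:262,250:330]=1
m=roi&(z>.030)&(z<.047)
n,l,s,c=cv2.connectedComponentsWithStats(m.astype(np.uint8)); 
for i in range(1,n):
    if s[i,4]>5: print(s[i],c[i])
hi=roi&(z>.028)
p=P[hi]; print(p.min(0),p.max(0),len(p))
print("bench",P[200:260,340:355,2].mean(), "mat z")
# high points table
t=roi&(z>.056); 
for v,u in zip(*np.nonzero(t)): print(u,v,P[v,u].round(3),end=';')
# hub & circle
q=P[m]; 
d=P[roi&(z>.034)&(z<.041)&(hsv[...,2]>130)]
(cc,rad)=cv2.minEnclosingCircle(d[:,:2].astype(np.float32)); print("\ndisc",cc,rad)
E
```

```text
[ 263  168   52   52 1798] [288.90823137 194.14794216]
[283 194   4   3   7] [284.28571429 195.14285714]
[272 225  10  13  35] [276.54285714 231.08571429]
[266 226   5   4   7] [267.85714286 227.14285714]
[264 231   5   7  18] [265.83333333 234.16666667]
[268 237  10   4  14] [271.92857143 238.64285714]
[265 248   6   4   9] [267.33333333 249.55555556]
[ 0.28403187 -0.19994157  0.02803562] [0.62700434 0.01198803 1.71646063] 2371
bench 0.00704618117235813 mat z
257 152 [0.284 0.012 1.716];298 156 [0.284 0.012 1.716];290 172 [0.284 0.012 1.716];278 174 [ 0.601 -0.073  0.071];279 174 [ 0.602 -0.076  0.066];280 174 [ 0.601 -0.08   0.069];277 175 [ 0.597 -0.069  0.072];278 175 [ 0.597 -0.073  0.071];279 175 [ 0.597 -0.076  0.075];280 175 [ 0.597 -0.079  0.073];267 176 [0.284 0.012 1.716];277 176 [ 0.595 -0.07   0.063];278 176 [ 0.594 -0.073  0.069];279 176 [ 0.594 -0.076  0.068];280 176 [ 0.594 -0.08   0.071];278 177 [ 0.592 -0.073  0.061];279 177 [ 0.592 -0.077  0.065];307 180 [ 0.581 -0.171  0.075];311 180 [0.284 0.012 1.716];306 181 [ 0.579 -0.168  0.067];307 181 [ 0.579 -0.172  0.064]
[... 3727 characters left out ...]
 0.063];271 235 [ 0.394 -0.051  0.068];272 235 [ 0.394 -0.054  0.063];273 235 [ 0.393 -0.057  0.073];274 235 [ 0.394 -0.06   0.072];269 236 [ 0.391 -0.044  0.059];271 236 [ 0.39  -0.051  0.067];272 236 [ 0.391 -0.054  0.062];273 236 [ 0.391 -0.057  0.064];274 236 [ 0.391 -0.061  0.059];271 237 [ 0.387 -0.051  0.066];272 237 [ 0.387 -0.054  0.062];273 238 [ 0.384 -0.057  0.065];281 238 [0.284 0.012 1.716];291 238 [0.284 0.012 1.716];288 239 [0.284 0.012 1.716];288 248 [0.284 0.012 1.716];328 248 [0.284 0.012 1.716];271 250 [0.284 0.012 1.716];262 252 [0.284 0.012 1.716];282 252 [0.284 0.012 1.716];272 257 [0.284 0.012 1.716];
disc (0.5219758152961731, -0.10769996047019958) 0.10632553696632385
```

View pics/crop.png

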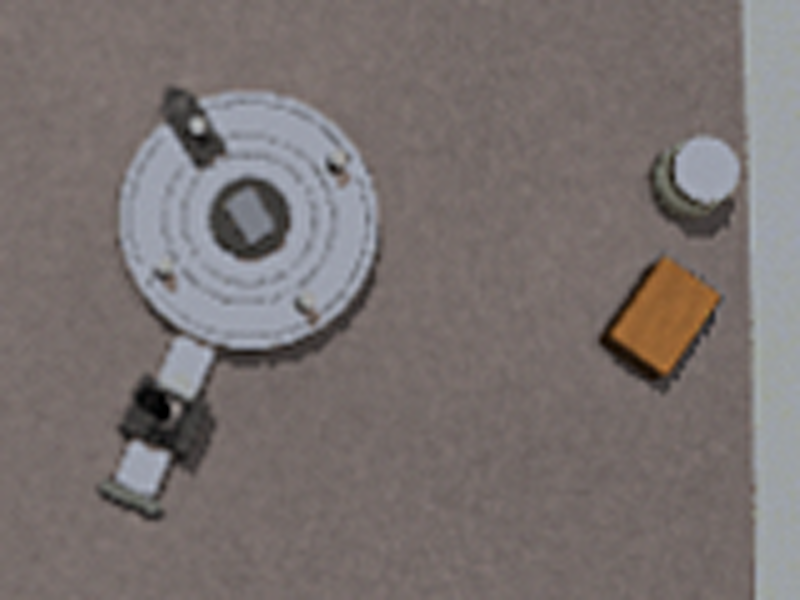

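The crop shows the tab pointing up-left (tip at 175,95, disc centre 249,219), the rail running to (130,500), and the black upright lever at (152,405) on the stop. Peg pairs put the axis at (0.538,-0.112) and the tab at about 32°. Next is a finer rail direction.

```bash
python3 - <<'E'
from h import *
C=np.array([.538,-.1118])
def plane(im,h):
    _,(a,b)=pts(im); T=im["extrinsics"]; d=np.stack([a,-b,-np.ones_like(a)],-1)@T[:3,:3].T; o=T[:3,3]
    return o+d*((h-o[2])/d[...,2])[...,None]
for n in("top","side"):
    im=np.load(n+".npy",allow_pickle=True).item(); P,_=pts(im); hsv=cv2.cvtColor(im["frame"],cv2.COLOR_RGB2HSV)
    Q=plane(im,.02); z=P[...,2]
    rr=np.hypot(*(np.moveaxis(Q[...,:2]-C,-1,0))); ang=np.degrees(np.arctan2(Q[...,1]-C[1],Q[...,0]-C[0]))
    m=(rr>.1)&(rr<.215)&(ang>135)&(ang<180)&(hsv[...,2]>135)&(z<.035)&(hsv[...,1]<60)
    q=Q[m][:,:2]; print(n,"rail px",len(q))
    for a,b in((.10,.13),(.17,.215)):
        k=q[(np.hypot(*(q-C).T)>a)&(np.hypot(*(q-C).T)<b)]
        if len(k): e=k.mean(0); print(a,len(k),e.round(4),np.degrees(np.arctan2(*(e-C)[::-1])).round(2), np.hypot(*(e-C)).round(3))
    vx=cv2.fitLine(q.astype(np.float32),cv2.DIST_HUBER,0,.01,.01).ravel(); print("line",vx, np.degrees(np.arctan2(vx[1],vx[0])), "offset from C",np.cross(vx[:2],C-vx[2:]))
    # lever: very dark px in stop region
    dk=(hsv[...,2]<45)&(z>.06)&(z<.14)&(np.hypot(P[...,0]-.40,P[...,1]+.05)<.06)
    p=P[dk]; print("dark",len(p)); 
    for lo in(.06,.08,.1,.11):
        k=p[(p[:,2]>lo)&(p[:,2]<lo+.02)]; 
        if len(k): print(lo,len(k),k.mean(0).round(4), np.degrees(np.arctan2(*(k.mean(0)[:2]-C)[::-1])).round(2),np.hypot(*(k.mean(0)[:2]-C)).round(3))
    # hub and pegs
    pg=(z>.064)&(z<.08)&(np.hypot(P[...,0]-C[0],P[...,1]-C[1])<.09)
    nn,l,s,c=cv2.connectedComponentsWithStats(pg.astype(np.uint8))
    for i in range(1,nn):
        if s[i,4]>3: e=P[l==i].mean(0);print("peg",e.round(4),np.degrees(np.arctan2(*(e[:2]-C)[::-1])).round(1),np.hypot(*(e[:2]-C)).round(4))
    f=im["frame"]; 
    if n=="side":
        cv2.imwrite("pics/sc.png",cv2.cvtColor(cv2.resize(f[150:250,235:345],None,fx=5,fy=5,interpolation=cv2.INTER_CUBIC),cv2.COLOR_RGB2BGR))
E
```

```text
top rail px 114
0.1 41 [ 0.4376 -0.0703] 157.52 0.109
0.17 68 [ 0.3674 -0.0415] 157.6 0.185
line [ 0.92608243 -0.37732127  0.39324033 -0.05218805] -22.167852 offset from C -0.0005846776527125425
dark 39
0.06 11 [ 0.3945 -0.0537  0.0658] 157.95 0.155
0.08 6 [ 0.4013 -0.0525  0.0872] 156.56 0.149
0.1 9 [ 0.4049 -0.0443  0.1164] 153.11 0.149
0.11 22 [ 0.4067 -0.0436  0.1204] 152.55 0.148
peg [ 0.5968 -0.0756  0.0699] 31.6 0.0691
peg [ 0.5755 -0.1716  0.0689] -57.9 0.0706
peg [ 0.5006 -0.0531  0.0697] 122.5 0.0696
peg [ 0.4787 -0.1501  0.0704] -147.1 0.0706
side rail px 92
0.1 14 [ 0.4428 -0.0684] 155.48 0.105
0.17 74 [ 0.3665 -0.0428] 158.09 0.185
line [ 0.95085716 -0.3096299   0.37906092 -0.04719626] -18.036926 offset from C -0.012216642757326548
dark 52
0.06 10 [ 0.3942 -0.0506  0.0724] 156.96 0.156
0.08 14 [ 0.401  -0.0471  0.0907] 154.73 0.152
0.1 18 [ 0.4015 -0.0424  0.1131] 153.05 0.153
0.11 24 [ 0.4025 -0.042   0.1187] 152.75 0.152
peg [ 0.573  -0.1715  0.0712] -59.6 0.0692
peg [ 0.5938 -0.0753  0.0716] 33.2 0.0667
peg [ 0.4771 -0.1491  0.0698] -148.5 0.0714
peg [ 0.4992 -0.0543  0.0703] 124.1 0.0694<stdin>:15: DeprecationWarning: Arrays of 2-dimensional vectors are deprecated. Use arrays of 3-dimensional vectors instead. (deprecated in NumPy 2.0)
```

View pics/sc.png

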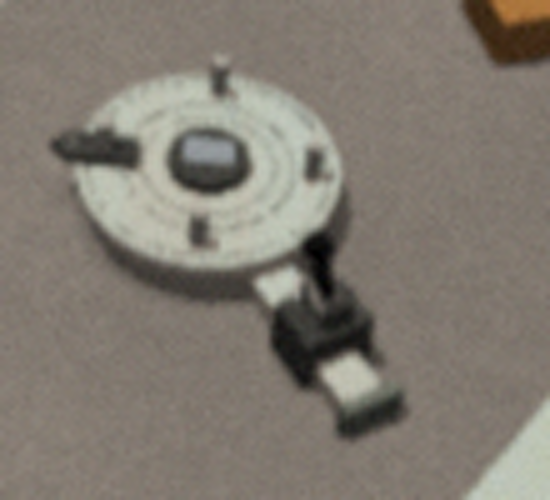

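Both views agree: stage +x is at about 157.7°, the tab at about 32.3°, and the lever leans slightly to the -y side. The side crop shows the lever clear of the disc, at (318,250). Plan: grip the peg opposite the tab (0.4785,-0.1495) and carry it +125.4° about the axis, rolling the tool with it.

Request:
play_rows --pt "2.15 -2.1 0 0" --pt "2.15 -2.1 0 0" --pt "2.15 -2.1 0 0" --pt "2.15 -2.1 0 0" --pt "2.15 -2.1 0 0" --pt "2.15 -2.1 0 0" --pt "2.15 -2.1 0 0" --pt "2.15 -2.1 0 0" --pt "2.15 -2.1 0 0" --pt "2.15 -2.1 0 0" --claw 0.45 --newtons 4

```text
time: 1.1
tcp_pos: [0.3164, -0.4019, 0.2053]
tool_rot: [-3.12, -0.363, 0.0]
contact_force: [1.3, 0.5, -1.0]
finger_gap: 0.0424
grasp_force: 0.0
```

Request:
play_rows --pt "2.15 -2.1 0 0" --pt "2.15 -2.1 0 0" --pt "2.15 -2.1 0 0" --pt "2.15 -2.1 0 0" --pt "2.15 -2.1 0 0" --pt "2.15 -2.1 0 0" --pt "2.15 -2.1 0 0" --pt "2.15 -2.1 0 0" --pt "2.15 -2.1 0 0" --pt "2.15 -2.1 0 0"

```text
time: 2.1
tcp_pos: [0.4774, -0.1483, 0.2054]
tool_rot: [-3.12, -0.363, 0.0]
contact_force: [-0.3, -0.9, 0.5]
finger_gap: 0.042
grasp_force: 0.0
```

Request:
play_rows --pt "0 0 0 -0.11" --pt "0 0 0 -0.11" --pt "0 0 0 -0.11" --pt "0 0 0 0" --pt "0 0 0 0" --pt "0 0 0 0" --pt "0 0 0 0" --pt "0 0 0 0" --pt "0 0 0 0" --pt "0 0 0 0"

```text
time: 3.1
tcp_pos: [0.4771, -0.1494, 0.2055]
tool_rot: [-3.019, -0.87, -0.0]
contact_force: [0.2, 0.3, -0.4]
finger_gap: 0.042
grasp_force: 0.0
```

```bash
cat >> h.py <<'E'
def rel(target):
    from scipy.spatial.transform import Rotation as R
    o=r.observe(); M=R.from_rotvec(o["tool_rot"]).as_matrix()
    print(o["time"],o["tcp_pos"].round(4),"yang",np.degrees(np.arctan2(M[1,1],M[0,1])).round(2),"z",M[:,2].round(3),"q",o["joint_pos"].round(2),"F",o["contact_force"].round(1),"gap",o["finger_gap"].round(3),"grip",round(float(o["grasp_force"]),1))
    print("tool shift cm",(M.T@(np.array(target)-o["tcp_pos"])*100).round(2))
E
python3 -c "
from h import *
rel([.4785,-.1495,.05])"
```

```text
Traceback (most recent call last):
  File "h.py", line 19, in rel
    print(o["time"],o["tcp_pos"].round(4),"yang",np.degrees(np.arctan2(M[1,1],M[0,1])).round(2),"z",M[:,2].round(3),"q",o["joint_pos"].round(2),"F",o["contact_force"].round(1),"gap",o["finger_gap"].round(3),"grip",round(float(o["grasp_force"]),1))
                                                                                                                                                                                      ^^^^^^^^^^^^^^^^^^^^^
AttributeError: 'float' object has no attribute 'round'
```

Request:
play_rows --pt "0.1 -0.1 2.0 0" --pt "0 0 2.0 0" --pt "0 0 2.0 0" --pt "0 0 2.0 0" --pt "0 0 2.0 0" --pt "0 0 2.0 0" --pt "0 0 2.0 0" --pt "0 0 1.4 0" --pt "0 0 0.5 0" --pt "0 0 0 0"

```text
time: 4.1
tcp_pos: [0.4772, -0.1479, 0.0462]
tool_rot: [-3.018, -0.871, 0.001]
contact_force: [0.6, -0.8, 0.3]
finger_gap: 0.0425
grasp_force: 0.0
```

Request:
play_rows --pt "0 0 0 0" --pt "0 0 0 0" --pt "0 0 0 0" --pt "0 0 0 0" --pt "0 0 0 0" --pt "0 0 0 0" --pt "0 0 0 0" --pt "0 0 0 0" --pt "0 0 0 0" --pt "0 0 0 0" --claw 0 --newtons 4

```text
time: 5.1
tcp_pos: [0.4777, -0.1481, 0.0468]
tool_rot: [3.018, 0.871, 0.001]
contact_force: [-1.3, -0.4, 6.7]
finger_gap: 0.0117
grasp_force: 4.0
```

```bash
sed -i 's/o\["finger_gap"\].round(3)/round(float(o["finger_gap"]),4)/' h.py
python3 -c "
from h import *
rel([.4785,-.1495,.05])
im=r.get_image('top'); cv2.imwrite('pics/t2.png',cv2.resize(im['frame'][150:270,240:360,::-1],None,fx=5,fy=5))"
```

```text
5.1 [ 0.4777 -0.1481  0.0468] yang -57.82 z [ 0.001 -0.    -1.   ] q [ 0.44  0.38 -0.31  2.11  0.18  0.68 -1.01] F [-1.3 -0.4  6.7] gap 0.0117 grip 4.0
tool shift cm [-0.    0.16 -0.32]
```

View pics/t2.png

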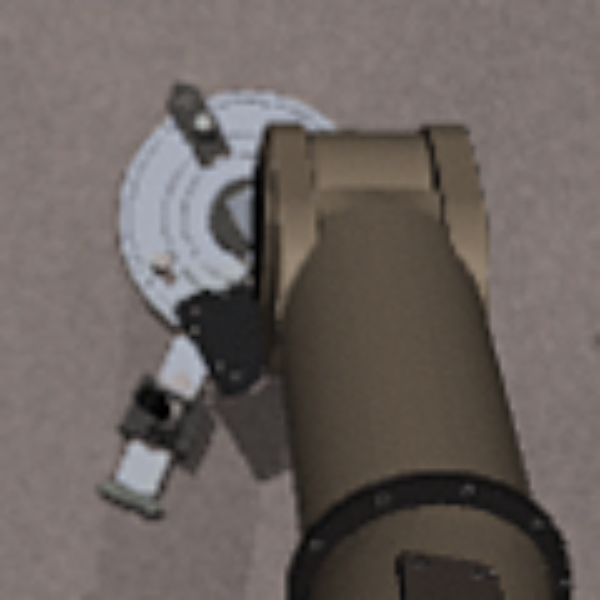

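The gripper holds the peg (gap 11.7 mm). The picture shows the tab unmoved at (185,100). Now I turn it in steps of 0.11 rad.

Request:
play_rows --pt "0 0 -0.3 0" --pt "0.042 0.768 0 -0.11" --pt "0.042 0.768 0 -0.11" --pt "0.042 0.768 0 -0.11" --pt "0.042 0.768 0 -0.11" --pt "0.042 0.768 0 -0.11" --pt "0.042 0.768 0 -0.11" --pt "0.042 0.768 0 -0.11" --pt "0 0 0 0" --pt "0 0 0 0"

```text
time: 6.15
tcp_pos: [0.5198, -0.1799, 0.0495]
tool_rot: [2.471, 1.939, -0.001]
contact_force: [-0.6, -5.5, -0.6]
finger_gap: 0.0121
grasp_force: 4.0
```

```bash
python3 -c "
from h import *
a=np.radians(211.05)+.77; print(.538+.07*np.cos(a),-.1118+.07*np.sin(a))
rel([.538+.0704*np.cos(a),-.1118+.0704*np.sin(a),.05])"
```

```text
0.5200807064223217 -0.1794675617831541
6.15 [ 0.5198 -0.1799  0.0495] yang -13.75 z [-0.    -0.001 -1.   ] q [ 0.6   0.46 -0.47  1.99  0.3   0.76 -0.29] F [-0.6 -5.5 -0.6] gap 0.0121 grip 4.0
tool shift cm [ 0.01  0.01 -0.05]
```

Request:
play_rows --pt "0.042 0.768 0 -0.11" --pt "0.042 0.768 0 -0.11" --pt "0.042 0.768 0 -0.11" --pt "0.042 0.768 0 -0.11" --pt "0.042 0.768 0 -0.11" --pt "0.042 0.768 0 -0.11" --pt "0.042 0.768 0 -0.11" --pt "0.042 0.768 0 -0.11" --pt "0.042 0.768 0 -0.11" --pt "0.042 0.768 0 -0.11"

```text
time: 7.15
tcp_pos: [0.5899, -0.157, 0.0495]
tool_rot: [1.086, 2.948, -0.001]
contact_force: [-0.1, -0.5, -0.3]
finger_gap: 0.0114
grasp_force: 4.0
```

Request:
play_rows --pt "0.042 0.768 0 -0.11" --pt "0.042 0.768 0 -0.11" --pt "0.042 0.768 0 -0.11" --pt "0 0 0 0" --pt "0 0 0 0" --pt "0 0 0 0" --pt "0 0 0 0" --pt "0 0 0 0" --pt "0 0 0 0" --pt "0 0 0 0"

```text
time: 8.15
tcp_pos: [0.6014, -0.1368, 0.0495]
tool_rot: [-0.594, -3.085, 0.0]
contact_force: [-3.8, 1.4, 2.0]
finger_gap: 0.0116
grasp_force: 4.0
```

```bash
cat > m.py <<'E'
from h import *
C=np.array([.538,-.1118])
for n in("top","side"):
    im=r.get_image(n); P,_=pts(im); z=P[...,2]
    pg=(z>.064)&(z<.08)&(np.hypot(P[...,0]-C[0],P[...,1]-C[1])<.09)&(np.hypot(P[...,0]-C[0],P[...,1]-C[1])>.05)
    nn,l,s,c=cv2.connectedComponentsWithStats(pg.astype(np.uint8))
    for i in range(1,nn):
        if s[i,4]>3: e=P[l==i].mean(0);print(n,"peg",e.round(4),np.degrees(np.arctan2(*(e[:2]-C)[::-1])).round(1),s[i,4])
    cv2.imwrite(f"pics/m_{n}_{r.observe()['time']:.1f}.png",cv2.resize(im['frame'][150:270,240:360,::-1] if n=="top" else im['frame'][150:250,235:345,::-1],None,fx=5,fy=5))
rel([.538,-.1118,.05])
E
python3 m.py; ls pics
```

```text
top peg [ 0.561  -0.0463  0.0697] 70.7 10
top peg [ 0.5146 -0.1779  0.0709] -109.5 10
top peg [ 0.4723 -0.0892  0.0701] 161.0 10
side peg [ 0.5973 -0.1328  0.072 ] -19.5 43
side peg [ 0.513  -0.1774  0.0706] -110.9 11
side peg [ 0.5596 -0.0466  0.0694] 71.7 16
side peg [ 0.4705 -0.0903  0.0699] 162.3 16
8.25 [ 0.6014 -0.1367  0.0494] yang 68.22 z [-0.  0. -1.] q [ 0.7   0.63 -0.78  1.83  0.55  0.92  0.85] F [-3.2  0.2  3.2] gap 0.0117 grip 4.0
tool shift cm [ 6.81 -0.03 -0.05]
crop.png
m_side_8.2.png
m_top_8.2.png
sc.png
side0.png
t2.png
top0.png
```

Pegs put the tab at about 160.6° against a rail direction of 157.7°, so I turn back 0.05 rad and then release.

Request:
play_rows --pt "0.004 -0.175 0 0.025" --pt "0.004 -0.175 0 0.025" --pt "0 0 0 0" --pt "0 0 0 0" --pt "0 0 0 0" --pt "0 0 0 0" --pt "0 0 0 0" --pt "0 0 0 0" --pt "0 0 0 0" --pt "0 0 0 0"

```text
time: 9.25
tcp_pos: [0.6002, -0.1399, 0.0495]
tool_rot: [0.67, 3.069, 0.0]
contact_force: [-2.4, 0.5, 1.0]
finger_gap: 0.0118
grasp_force: 4.0
```

Request:
play_rows --pt "0 0 0 0" --pt "0 0 0 0" --pt "0 0 0 0" --pt "0 0 0 0" --pt "0 0 0 0" --pt "0 0 -2 0" --pt "0 0 -2.5 0" --pt "0 0 -2.5 0" --pt "0 0 -3 0" --pt "0 0 0 0" --claw 0.35

```text
time: 10.25
tcp_pos: [0.6021, -0.1399, 0.1533]
tool_rot: [0.669, 3.064, -0.0]
contact_force: [0.6, -0.5, 0.4]
finger_gap: 0.033
grasp_force: 0.0
```

```bash
python3 m.py; ls pics
```

```text
top peg [ 0.6031 -0.138   0.0719] -21.9 10
top peg [ 0.5639 -0.047   0.0693] 68.2 12
top peg [ 0.5114 -0.1763  0.0697] -112.4 12
top peg [ 0.4732 -0.0853  0.068 ] 157.8 12
side peg [ 0.6011 -0.1403  0.0691] -24.3 14
side peg [ 0.5107 -0.1784  0.0701] -112.3 13
side peg [ 0.563  -0.048   0.0705] 68.6 11
side peg [ 0.4717 -0.087   0.0699] 159.5 15
10.35 [ 0.6004 -0.1401  0.1499] yang 65.36 z [ 0.001 -0.001 -1.   ] q [ 0.76  0.52 -0.85  1.76  0.44  1.07  0.9 ] F [ 0.4 -0.8 -0.7] gap 0.0329 grip 0.0
tool shift cm [ 6.86 -0.02  9.98]
crop.png
m_side_10.3.png
m_side_8.2.png
m_top_10.3.png
m_top_8.2.png
sc.png
side0.png
t2.png
top0.png
```

The disc is indexed: pegs give 157.9° against 157.7°. For the lever, I open the gripper fully, turn its y onto the rail direction, and use one finger offset 53 mm to stay within reach.

Request:
play_rows --pt "0 0 -1 0.14" --pt "0 0 -1 0.14" --pt "0 0 -1 0.14" --pt "0 0 -1 0.14" --pt "0 0 0 0.14" --pt "0 0 0 0.14" --pt "0 0 0 0.14" --pt "0 0 0 0.14" --pt "0 0 0 0.14" --pt "0 0 0 0.14" --claw 1

```text
time: 11.35
tcp_pos: [0.5996, -0.1399, 0.1881]
tool_rot: [-2.494, -1.908, 0.002]
contact_force: [0.3, 1.0, -0.6]
finger_gap: 0.0942
grasp_force: 0.0
```

Request:
play_rows --pt "0 0 0 0.13" --pt "0 0 0 0" --pt "0 0 0 0" --pt "0 0 0 0" --pt "0 0 0 0" --pt "0 0 0 0" --pt "0 0 0 0" --pt "0 0 0 0" --pt "0 0 0 0" --pt "0 0 0 0"

```text
time: 12.35
tcp_pos: [0.6002, -0.1399, 0.1895]
tool_rot: [2.609, 1.75, 0.0]
contact_force: [0.4, -0.0, -0.1]
finger_gap: 0.094
grasp_force: 0.0
```

```bash
python3 -c "
from h import *
rel([.4326,-.1118,.19])"
```

```text
12.35 [ 0.6002 -0.1399  0.1895] yang -22.29 z [ 0.  0. -1.] q [ 0.55  0.4  -0.55  1.73  0.23  1.08 -0.46] F [ 0.4 -0.  -0.1] gap 0.094 grip 0.0
tool shift cm [ -3.75 -16.57  -0.05]
```

Request:
play_rows --pt "-0.42 -1.84 0 0" --pt "-0.42 -1.84 0 0" --pt "-0.42 -1.84 0 0" --pt "-0.42 -1.84 0 0" --pt "-0.42 -1.84 0 0" --pt "-0.42 -1.84 0 0" --pt "-0.42 -1.84 0 0" --pt "-0.42 -1.84 0 0" --pt "-0.42 -1.84 0 0" --pt "0 0 0 0"

```text
time: 13.35
tcp_pos: [0.4309, -0.1121, 0.1896]
tool_rot: [2.609, 1.75, -0.002]
contact_force: [-0.1, 0.1, 0.2]
finger_gap: 0.0939
grasp_force: 0.0
```

Request:
play_rows --pt "0 0 1.5 0" --pt "0 0 1.5 0" --pt "0 0 1.5 0" --pt "0 0 1.5 0" --pt "0 0 1.5 0" --pt "0 0 1.5 0" --pt "0 0 0.5 0" --pt "0 0 0 0" --pt "0 0 0 0" --pt "0 0 0 0"

```text
time: 14.35
tcp_pos: [0.4331, -0.1122, 0.0952]
tool_rot: [2.608, 1.75, 0.001]
contact_force: [0.1, 0.5, 0.1]
finger_gap: 0.094
grasp_force: 0.0
```

```bash
python3 -c "
from h import *
rel([.4326,-.1118,.095])
im=r.get_image('side');cv2.imwrite('pics/lev.png',cv2.resize(im['frame'][150:250,235:345,::-1],None,fx=5,fy=5))"
```

```text
14.35 [ 0.4331 -0.1122  0.0952] yang -22.3 z [ 0.001 -0.    -1.   ] q [ 0.62  0.25 -0.57  2.18  0.2   0.76 -0.47] F [0.1 0.5 0.1] gap 0.094 grip 0.0
tool shift cm [ 0.02 -0.07  0.02]
```

View pics/lev.png

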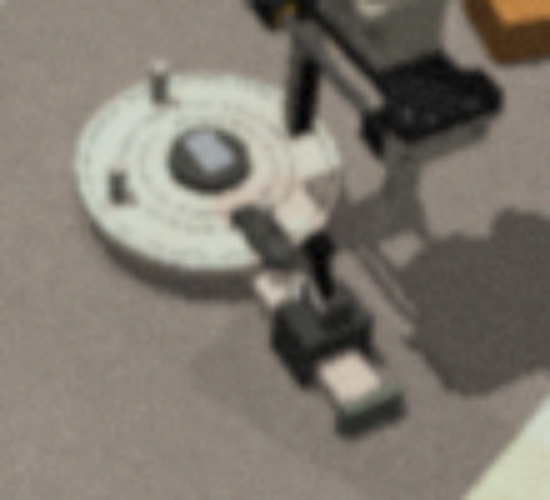

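The picture shows the disc tab near the pointer at (265,235), the lever upright at (318,250) and the outer finger tip at about (403,245), on the lever's +y side as computed. Pushing along tool +x.

Request:
play_rows --pt "0.6 0 0 0" --pt "0.6 0 0 0" --pt "0.6 0 0 0" --pt "0.6 0 0 0" --pt "0.6 0 0 0" --pt "0.6 0 0 0" --pt "0.6 0 0 0" --pt "0.6 0 0 0" --pt "0.6 0 0 0" --pt "0.6 0 0 0"

```text
time: 15.4
tcp_pos: [0.4555, -0.0561, 0.0945]
tool_rot: [-2.609, -1.75, -0.0]
contact_force: [-1.2, -1.4, 0.3]
finger_gap: 0.0938
grasp_force: 0.6
```

Request:
play_rows --pt "0.6 0 0 0" --pt "0.6 0 0 0" --pt "0.5 0 0 0" --pt "0.4 0 0.2 0" --pt "0.4 0 0.3 0" --pt "0.3 0 0.3 0" --pt "0 0 0.2 0" --pt "0 0 0 0" --pt "0 0 0 0" --pt "0 0 0 0"

```text
time: 16.4
tcp_pos: [0.4659, -0.0308, 0.0845]
tool_rot: [-2.609, -1.75, 0.0]
contact_force: [-0.4, 0.8, -0.2]
finger_gap: 0.0941
grasp_force: 0.0
```

```bash
python3 -c "
from h import *
rel([.4326+.38*.095,-.1118+.925*.095,.071])
for n in ('side','top'):
    im=r.get_image(n); P,_=pts(im);hsv=cv2.cvtColor(im['frame'],cv2.COLOR_RGB2HSV)
    cv2.imwrite('pics/lev2_%s.png'%n,cv2.resize(im['frame'][150:250,235:345,::-1],None,fx=5,fy=5))"
```

```text
16.4 [ 0.4659 -0.0308  0.0845] yang -22.3 z [-0. -0. -1.] q [ 0.45  0.3  -0.6   2.14  0.25  0.76 -0.69] F [-0.4  0.8 -0.2] gap 0.0941 grip 0.0
tool shift cm [ 0.75 -0.    1.35]
```

View pics/lev2_side.png

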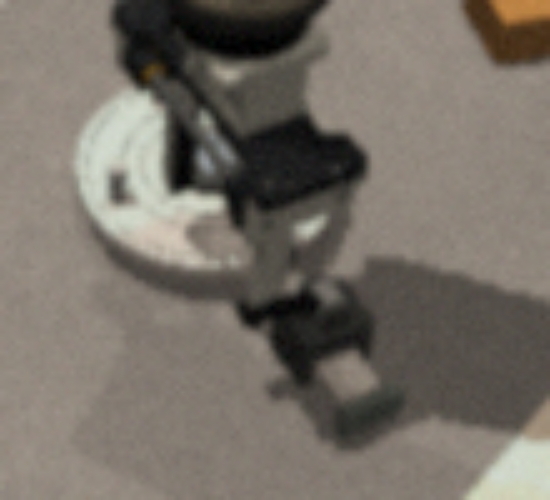

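The lever has swung over, its tip now at (250,312) under the finger. Now press it down gently.

Request:
play_rows --pt "0.4 0 0.1 0" --pt "0.3 0 0.2 0" --pt "0 0 0.2 0" --pt "0 0 0.2 0" --pt "0 0 0.2 0" --pt "0 0 0.2 0" --pt "0 0 0.2 0" --pt "0 0 0.1 0" --pt "0 0 0 0" --pt "0 0 0 0"

```text
time: 17.5
tcp_pos: [0.4691, -0.024, 0.0712]
tool_rot: [2.609, 1.75, 0.001]
contact_force: [-2.9, 2.2, 21.6]
finger_gap: 0.094
grasp_force: 10.6
```

```bash
python3 -c "
from h import *
rel([.4326+.38*.095,-.1118+.925*.095,.071])"
```

```text
17.5 [ 0.4691 -0.024   0.0712] yang -22.3 z [ 0.001 -0.    -1.   ] q [ 0.43  0.33 -0.59  2.15  0.27  0.74 -0.73] F [-2.9  2.2 21.6] gap 0.094 grip 10.6
tool shift cm [-0.01 -0.04  0.02]
```

The 21 N reaction means the lever is on its end stop. Lift straight up, move clear and verify.

Request:
play_rows --pt "0 0 -0.5 0" --pt "0 0 -1.5 0" --pt "0 0 -2 0" --pt "0 0 -2 0" --pt "0 0 -2 0" --pt "0 0 -2 0" --pt "0 0 -2 0" --pt "0 0 0 0" --pt "0 0 0 0" --pt "0 0 0 0"

```text
time: 18.5
tcp_pos: [0.4681, -0.0243, 0.1896]
tool_rot: [-2.608, -1.75, 0.002]
contact_force: [-0.1, -0.0, -0.6]
finger_gap: 0.0939
grasp_force: 0.0
```

Request:
play_rows --pt "-2 2 0 0" --pt "-2 2 0 0" --pt "-2 2 0 0" --pt "-2 2 0 0" --pt "-2 2 0 0" --pt "-2 2 0 0" --pt "-2 2 0 0" --pt "-2 2 0 0" --pt "-2 2 0 0" --pt "0 0 0 0"

```text
time: 19.5
tcp_pos: [0.5667, -0.2625, 0.1886]
tool_rot: [-2.611, -1.745, 0.002]
contact_force: [-0.5, 0.5, 0.1]
finger_gap: 0.0939
grasp_force: 0.0
```

```bash
python3 m.py; python3 - <<'E'
from h import *
C=np.array([.538,-.1118]); s=np.array([-.925,.379]); t=np.array([-.379,-.925])
for n in("top","side"):
    im=r.get_image(n); P,_=pts(im); hsv=cv2.cvtColor(im["frame"],cv2.COLOR_RGB2HSV)
    X=(P[...,:2]-C)@s; Y=(P[...,:2]-C)@t
    m=(X>.13)&(X<.17)&(Y<-.035)&(Y>-.09)&(P[...,2]>.03)&(P[...,2]<.14)
    print(n,m.sum(), "tip Y",Y[m].min(), "z near tip",np.median(P[m&(Y<-.045)][:,2]), "x",np.median(X[m]))
a=cv2.imread("pics/%s"%sorted(__import__("os").listdir("pics"),key=lambda f:__import__("os").path.getmtime("pics/"+f))[-1]); cv2.imwrite("pics/fin.png",a)
E
```

```text
top peg [ 0.6032 -0.139   0.0715] -22.7 12
top peg [ 0.5636 -0.0478  0.0726] 68.2 10
top peg [ 0.511  -0.177   0.0723] -112.5 10
top peg [ 0.4729 -0.0855  0.0715] 158.0 11
side peg [ 0.6016 -0.1398  0.0694] -23.7 14
side peg [ 0.5108 -0.1778  0.07  ] -112.4 14
side peg [ 0.5627 -0.0481  0.0699] 68.8 12
side peg [ 0.4718 -0.0867  0.0695] 159.3 16
19.6 [ 0.5664 -0.2589  0.189 ] yang -22.32 z [-0.002  0.001 -1.   ] q [ 0.7   0.4  -0.49  1.72  0.21  1.08 -0.24] F [-0.7  1.   0.8] gap 0.094 grip 0.0
tool shift cm [12.52 -8.18 13.93]
top 41 tip Y -0.06587866189346418 z near tip 0.06953123203641964 x 0.14780024847917805
side 49 tip Y -0.06500755307725152 z near tip 0.07163270368452301 x 0.15014542922290647
```

View pics/fin.png

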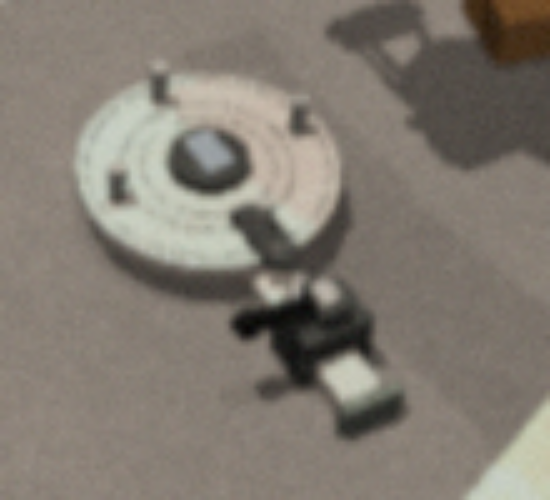

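The tab at (265,235) points down the rail, the lever lies flat with its tip at (245,322) and z about 0.070, and the stop is where it was. Handing in.

```bash
python3 -c "
from plant import r
print(r.finish_job())"
```

```text
the job is handed in; nothing more can be done
None
```

The job is handed in, but no verdict came back. In the last images the disc's tab is within about 0.5° of the pointer line, the cam lever is flat on its end stop, the stop looks unmoved, and the arm is clear, all at about 20 s of the 64 s limit.

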